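# Park the pill organizer and pill box along the lap tray's rim

## Robot

A 7-joint arm with a two-finger parallel gripper is mounted at the origin on the work surface. World frame = base frame: x ahead of the robot, y to its left, z up, the work surface at z = 0. Lengths are in m, angles in rad, forces in N, time in s.
With the tool pointing down it reaches from about 0.375 to 0.925 m from the base axis. Payload 3.1 kg.
Tool frame: the origin (TCP) lies midway between the tips of the shut fingers; the grasp point (between the pads) lies 19 mm behind it (r.grip_point_offset is the z of the grasp point in the tool frame, in m); z points along the fingers, y is the line along which they close (so a half turn about z gives the same grasp; the last joint's range is limited). The gripper opens to 85 mm and grips with 20 to 120 N. Pads are 22 mm wide; open, the fingers measure 114 mm over their backs; the gripper's body (76 mm by 85 mm) begins 54 mm behind the grasp point. The pads swing forward as they close: fully open they stand 13 mm farther back than shut.
Start: joints at [-1.253, 0.383, 0.044, 1.598, -0.018, 1.161, -0.05], TCP at [0.263, 0.595, 0.231] pointing down, gripper open.
Joint ranges: [-2.61, 2.61], [-0.41, 2.15], [-1.48, 1.57], [0, 2.5], [-1.57, 4.71], [0.05, 1.97], [-2.85, 2.85]. Speed limits (rad/s): [2.79, 2.79, 3.14, 3.14, 3.14, 3.14, 3.14].

## Interface

Orientations are given as a rotation vector (axis times angle).
In Python, from rig import r gives the robot as it stands.
- The arm moves only by the tool step_arm, never from a script. Its argument "deltas" is a list of rows, each a list of 7 numbers: the opening, from 0 (shut) to 1 (fully open), then the shift along the tool's x, y, z in cm, then the turn, a rotation vector about the tool's x, y, z in rad. A call has 1 to 5 rows; each row is the pose to reach, as a shift and turn from the pose commanded when the call began, along the tool's axes at that moment; what a row does not reach only later rows make up. A row lasts 1/8 s, in which the tool goes at most 62.5 mm and 10.7 degrees, less where a joint would pass 70% of its speed; a pose out of reach is approached as far as the arm can. A call with a gripper value outside its range is refused whole. The fingers move at their own pace and stop on an object; "force" is the grip in N (left out, the last holds). Time passes only in rows, so rows that repeat a pose let the fingers close. It gives the time, the measured TCP pose, the force, the opening and the grip force at its end, in the units of the state.
- r.sense(): the state, without advancing time (a new reading comes with each control period).
- r.read_camera(name): name is "side" or "top"; returns a dict with "color" (400x640x3 uint8, red, green, blue), "z_map" (400x640 float32, m along the optical axis (not along the pixel's ray), 0 where there is no reading), "K" (3x3 intrinsics, pixels), "dist" ([k1, k2, p1, p2, k3] as OpenCV has them; the pictures are not rectified), "R" (3x3) and "t" (3): a world point X has camera coordinates R X + t. Camera axes: x right, y down, z forward; pixel columns grow to the right and rows downward; lengths in m; the calibration is good to about 2 mm. A picture is of the moment at which its call begins.
- r.close_job(): hands the job in; it is judged then, once.
The state is a dict: "clock": time; "q": joint angles; "dq": joint speeds; "joint_torque": joint torques, N m; "eef_pos": TCP position; "orientation": TCP orientation; "contact_force": force on the tool from outside, world axes, zero at the start; "moment": the same for the moment, N m; "width": finger opening in m; "grasp_force": force on a finger pad.
Only numpy, scipy, OpenCV 4.12 (cv2) and the standard library are available. Lean on these libraries where they do the work, as an engineer would, in place of code of your own. Each camera call takes 0.05 s, during which the arm holds its last target. There are 200 camera calls.

## Task

Clear the middle of the wheelchair's lap tray before the chair is moved: with the fingertips, slide the yellow pill organizer sideways until its long side lies flat against the tray's raised rim on the robot's left. Slide the aluminium pill box against the same rim too, long side to the rim, and up to the end of the organizer so that the two stand in one row, touching end to end. Only push them along the tray, never pick up or tip them, and leave the cup, the dropper bottle and the turntable with its vial as they are.

Things in the scene. Friction and masses are not known exactly. Their poses are not given: they have to be found in the camera images.
- lap_tray: White lap tray on a wheelchair's arms, fixed, 500 mm (x) by 560 mm (y). Origin: centre of its flat top face, level with the robot's table. x points away from the robot to the far edge with the belly cutout (300 mm wide, 140 deep), y to the robot's left, z up. Rims 12 mm wide, 14 mm high on both sides and the near edge; inner faces at y = +268 and -268 mm and x = -238 mm in this frame.
- organizer: Yellow pill organizer, a bar of seven compartments with lids that stay shut, 116 mm long (its x), 34 wide (y), 25 high, about 90 g, loose on the tray. Origin: centre of its underside. Starts with its long axis within 26 degrees of the tray's x, clear of the rims, nothing between it and the left rim. Against that rim its centre is at y = +251 mm in the tray's frame.
- pill_box: Aluminium pill box, lid shut, 60 mm long (its x), 42 wide (y), 20 high, about 70 g, loose on the tray. Origin: centre of its underside. Starts nearer the robot than the organizer, no part of it beside it, long axis within 26 degrees of the tray's x. Against the left rim its centre is at y = +247 mm in the tray's frame; touching the organizer end to end, the centres are 88 mm apart.
- rim_left (a point): Middle of the left rim's inner face at its upper edge, the stop to push against: 14 mm above the tray's top face, at x = 0, y = +268 mm in the tray's frame.
- dropper: Amber glass dropper bottle with a black cap and bulb, 33 mm in diameter, 101 mm high, standing loose on the tray, either near its right corner next to the robot or on the left arm of the tray beside the belly cutout. Origin: centre of its underside. To be left alone.
- cup: Blue ceramic cup, 72 mm in diameter at the rim, 85 mm high, loose on the tray, at the other of those two places. Origin: centre of its underside. To be left alone.
- turn_base: Foot of the small grey plastic turntable at the right of the tray, which does not shift; its round platter on top is 140 mm in diameter and its edge stands 23 mm above the tray. Origin: centre of the underside. To be left alone.
- turntable (a joint): Turn of the turntable's platter about the vertical, rad, 0 at the start. To be left alone.
- vial: Small amber pill vial with a white cap, 38 mm in diameter, 65 mm high, standing on the turntable's platter, 17 mm above the tray. Origin: centre of its underside. To be left alone.

How it is judged:
By the outcome, as a careful person would: the job done as asked, in the order asked, and still so for the second after the job is handed in, with the robot touching nothing.
It also fails if it takes over 64 s, if anything falls off the work surface, if the arm or the gripper's body presses on something with over 40 N, if the wrist force passes 120 N, or if a joint passes its speed limit or range.

## Working session

There is one attempt and no reset: what is moved stays moved. The work goes in short steps, Python scripts to look and compute and a tool call to move; the robot and the scene stay as the last step left them, time stands still between calls to the robot, and variables do not carry over. Pictures are saved under pics/ and viewed, at most 10 in all, crops included, and the job is handed in when it is done.

Besides the shell and the picture viewer there is one more tool, called after "Emit:" by a JSON object that holds its "fn" and its "kwargs", one argument or row to a line. step_arm: Moves the arm, as the interface text tells. Its arguments: {"type":"object","properties":{"deltas":{"type":"array"},"force":{"type":"number"}},"required":["deltas"]}

```bash
ls; mkdir -p pics; python3 - <<'E'
from rig import r
import cv2,numpy as np
for n in("top","side"):
    c=r.read_camera(n); cv2.imwrite(f"pics/{n}0.png",c["color"][:,:,::-1]); np.savez(f"{n}0.npz",**c)
    print(n,c["K"].round(1).tolist(),c["dist"],c["R"].round(3).tolist(),c["t"],(c["z_map"]>0).mean())
print(r.sense())
E
```

```text
pics
top [[369.5, 0.0, 318.3], [0.0, 369.5, 200.4], [0.0, 0.0, 1.0]] [-0.0641299  0.         0.         0.         0.       ] [[-0.025, -0.999, -0.024], [-0.998, 0.027, -0.062], [0.063, 0.023, -0.998]] [0.00686729 0.59469761 0.73361811] 0.99602734375
side [[474.5, 0.0, 321.9], [0.0, 474.5, 213.8], [0.0, 0.0, 1.0]] [-0.13199387  0.          0.          0.          0.        ] [[-0.961, -0.278, 0.002], [-0.215, 0.741, -0.636], [0.176, -0.611, -0.772]] [0.55700299 0.16181115 0.83764236] 0.9959921875
{'clock': 0.1, 'q': array([-1.25279546,  0.38375249,  0.04382997,  1.59939513, -0.01788978,
        1.16122309, -0.0498939 ]), 'dq': array([-0.00069177, -0.00298843, -0.00018575, -0.00463046,  0.00059461,
        0.00071011, -0.00086049]), 'joint_torque': array([ 2.94684818e-03, -4.34732294e+01,  1.02915455e+00, -2.50455469e+01,
        1.08291552e-02,  5.52454730e-03,  1.77164463e-05]), 'eef_pos': array([0.262206  , 0.59383847, 0.23002328]), 'orientation': array([-0.6482198 , -3.07361709,  0.00370361]), 'contact_force': array([-0.15771558,  0.54059073,  0.29179046]), 'moment': array([-0.01646429, -0.01484133,  0.01099546]), 'grasp_force': 0.0, 'width': 0.08573105394954254}
```

View pics/top0.png

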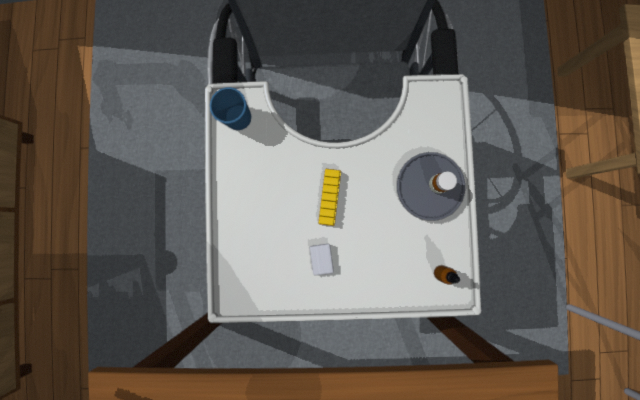

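View pics/side0.png

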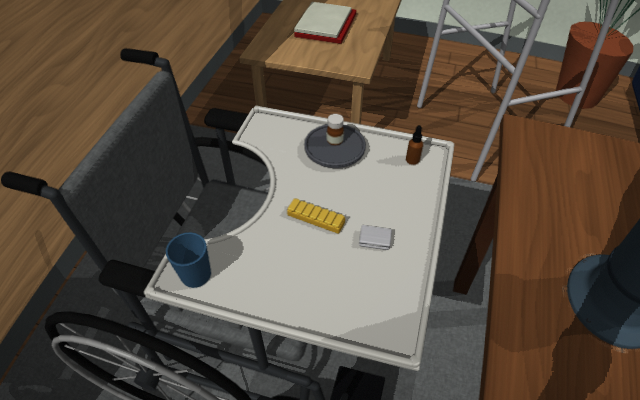

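Top view: organizer around (330,197), pill box (321,259), left rim at column ~212, cup (231,109), dropper (446,274), turntable (432,186). The side view confirms this, with the left arm of the tray taken by the cup.

```bash
cat > h.py <<'E'
import cv2,numpy as np
def cast(c,px,z):
    n=cv2.undistortPoints(np.float64(px).reshape(-1,1,2),c["K"],c["dist"])[:,0]
    d=np.c_[n,np.ones(len(n))]@c["R"]; o=-c["R"].T@c["t"]
    return (o+d*((z-o[2])/d[:,2])[:,None])[:,:2]
def cloud(c):
    v,u=np.mgrid[:400,:640]; p=np.c_[u.ravel(),v.ravel()].astype(float)
    n=cv2.undistortPoints(p.reshape(-1,1,2),c["K"],c["dist"])[:,0]
    z=c["z_map"].ravel()[:,None]
    return ((np.c_[n,np.ones(len(n))]*z-c["t"])@c["R"]).reshape(400,640,3)
def rect(xy):
    (cx,cy),(w,h),a=cv2.minAreaRect(np.float32(xy)*1000)
    if w<h: w,h,a=h,w,a+90
    return [round(float(v),1) for v in(cx,cy,w,h,(a+90)%180-90)]
def yellow(c):
    h=cv2.cvtColor(c["color"],cv2.COLOR_RGB2HSV)
    return cv2.inRange(h,(18,120,60),(35,255,255))>0
def objs(c,zt=None):
    P=cloud(c); out={}
    m=yellow(c); Z=P[...,2]
    mt=m&(Z>.018)&(Z<.033)
    out["org"]=(mt.sum(),rect(P[mt][:,:2]),float(np.median(Z[mt])))
    ms=(~m)&(Z>.014)&(Z<.027)
    n,l,s,ce=cv2.connectedComponentsWithStats(ms.astype(np.uint8))
    out["comps"]=[(s[i].tolist(),rect(P[l==i][:,:2]),round(float(np.median(Z[l==i])),4)) for i in range(1,n) if 150<s[i,4]<2500]
    return out
E
python3 - <<'E'
from h import *
for n in("top","side"):
    c=np.load(n+"0.npz"); P=cloud(c); print(n,objs(c))
    if n=="top":
        for v,u in((200,270),(260,270),(290,380),(120,420)):print(P[v,u].round(4))
        # left rim profile per row
        for v in range(110,300,30): print(v,[(u,(P[v,u]*1000).round(0).tolist()) for u in range(206,222,1) ] if v==200 else [(P[v,u,2]*1000).round(0) for u in range(204,222)])
E
```

```text
top {'org': (np.int64(802), [601.6, -31.5, 111.9, 31.7, -8.7], 0.023121127039784764), 'comps': [([231, 0, 204, 13, 663], [1012.9, -49.8, 436.2, 8.0, -89.6], 0.0211), ([310, 244, 24, 32, 612], [475.1, -11.7, 60.3, 41.9, 6.6], 0.0188)]}
[0.5993 0.0928 0.0007]
[ 4.744e-01  9.520e-02 -1.000e-04]
[ 0.4075 -0.1307 -0.001 ]
[ 0.7609 -0.2283 -0.0013]
110 [np.float64(-746.0), np.float64(10.0), np.float64(12.0), np.float64(13.0), np.float64(12.0), np.float64(11.0), np.float64(84.0), np.float64(83.0), np.float64(83.0), np.float64(76.0), np.float64(71.0), np.float64(67.0), np.float64(58.0), np.float64(55.0), np.float64(47.0), np.float64(43.0), np.float64(41.0), np.float64(35.0)]
140 [np.float64(-740.0), np.float64(-742.0), np.float64(14.0), np.float64(12.0), np.float64(13.0), np.float64(13.0), np.float64(10.0), np.float64(8.0), np.float64(-2.0), np.float64(-0.0), np.float64(-2.0), np.float64(-0.0), np.float64(-6.0), np.float64(-2.0), np.float64(-2.0), np.float64(0.0), np.float64(-1.0), np.float64(2.0)]
170 [np.float64(-739.0), np.float64(-740.0), np.float64(11.0), np.float64(12.0), np.float64(13
[... 1442 characters left out ...]
0), np.float64(11.0), np.float64(13.0), np.float64(14.0), np.float64(11.0), np.float64(12.0), np.float64(8.0), np.float64(-1.0), np.float64(-1.0), np.float64(-3.0), np.float64(-0.0), np.float64(-1.0), np.float64(0.0), np.float64(1.0), np.float64(-0.0)]
side {'org': (np.int64(706), [601.0, -29.8, 111.2, 37.8, -7.7], 0.023879493082086003), 'comps': [([0, 0, 98, 83, 449], [1630.0, -502.2, 505.1, 14.6, 89.9], 0.0205), ([80, 106, 105, 140, 663], [1012.6, -44.5, 435.8, 18.7, 89.1], 0.0206), ([304, 122, 62, 46, 1783], [619.2, -236.3, 141.1, 138.9, -55.3], 0.0175), ([359, 225, 33, 22, 572], [476.0, -9.4, 60.4, 44.0, 5.7], 0.0197), ([579, 263, 61, 72, 796], [37.1, 20.0, 154.1, 79.3, -64.2], 0.0181)]}
```

```bash
cat >> h.py <<'E'
from scipy.spatial.transform import Rotation as Ro
def fmt(s): 
    R=Ro.from_rotvec(s["orientation"]).as_matrix()
    return s["clock"],s["eef_pos"].round(4),"xt",R[:,0].round(3),"yt",R[:,1].round(3),"z",R[:,2].round(3),s["contact_force"].round(1)
def goto(s,pos,yaw):
    """tool-frame shift (cm) & turn to reach pos pointing down, tool y axis at yaw (world) """
    R=Ro.from_rotvec(s["orientation"]); y=np.array([np.cos(yaw),np.sin(yaw),0]); z=np.array([0,0,-1.])
    T=Ro.from_matrix(np.c_[np.cross(y,z),y,z])
    return (R.inv().apply(np.array(pos)-s["eef_pos"])*100).round(2),(R.inv()*T).as_rotvec().round(3)
E
python3 - <<'E'
from h import *
c=np.load("top0.npz");P=cloud(c);Z=P[...,2]
t=(Z>-.1)
L=[(np.argmax(t[v,150:300])+150-.5,v) for v in range(130,300,3)]
Rr=[(550-np.argmax(t[v,:551][::-1])+.5,v) for v in range(90,300,3)]
B=[(u,330-np.argmax(t[:331,u][::-1])+.5) for u in range(225,465,5)]
for n,p in(("L",L),("R",Rr),("B",B)):
    w=cast(c,p,.014); f=cv2.fitLine(np.float32(w)*1000,cv2.DIST_HUBER,0,.01,.01).ravel()
    print(n,f[2:].round(1),np.degrees(np.arctan2(f[1],f[0])).round(2),np.median(w,0))
from rig import r
# columns of white side inner edge
s=r.sense();print(fmt(s))
m=(Z>.05)&(Z<.11)
k,l,st,ce=cv2.connectedComponentsWithStats(m.astype(np.uint8))
for i in range(1,k):
    if st[i,4]>20: print(st[i],np.median(P[l==i],0).round(3))
E
```

```text
L [573.6 226.1] 0.26 [0.57404714 0.22546574]
R [ 603.9 -331.1] 0.36 [ 0.59853255 -0.33100552]
B [352.5 -10.4] -89.6 [ 0.35271641 -0.05133246]
(0.1, array([0.2622, 0.5938, 0.23  ]), 'xt', array([-0.915,  0.404, -0.   ]), 'yt', array([ 0.404,  0.915, -0.002]), 'z', array([-0.001, -0.002, -1.   ]), array([-0.2,  0.5,  0.3]))
[228   0  24   2  34] [1.012 0.142 0.053]
[210  87  38  39 674] [0.787 0.164 0.075]
[433 171  23  21 372] [ 0.621 -0.248  0.08 ]
[441 268  19  17 240] [ 0.443 -0.252  0.069]
```

```bash
python3 - <<'E'
from h import *
from rig import r
print(goto(r.sense(),(.602,-.09,.13),.006))
E
```

```text
(array([-58.7 , -48.81,  10.13]), array([-2.000e-03,  1.000e-03,  1.149e+00]))
```

Emit:
{"fn": "step_arm", "kwargs": {
  "deltas": [
    [1,-4.5,-3.8,0,0,0,0.16],
    [1,-9,-7.5,0,0,0,0.32],
    [1,-13.5,-11.2,0,0,0,0.48],
    [1,-18,-15,0,0,0,0.64],
    [1,-22.5,-18.8,0,0,0,0.8]
  ]
}}

```text
clock: 0.72
eef_pos: [0.3928, 0.3297, 0.2309]
orientation: [-1.801, -2.574, 0.001]
contact_force: [0.0, 0.9, 0.1]
width: 0.0849
grasp_force: 0.0
```

```bash
python3 - <<'E'
from h import *
from rig import r
print(fmt(r.sense()));print(goto(r.sense(),(.602,-.09,.13),.006))
E
```

```text
(0.725, array([0.3928, 0.3297, 0.2309]), 'xt', array([-0.343,  0.939, -0.   ]), 'yt', array([ 0.939,  0.343, -0.   ]), 'z', array([-0., -0., -1.]), array([0. , 0.9, 0.1]))
(array([-46.59,   5.27,  10.1 ]), array([-0.   ,  0.   ,  0.344]))
```

Emit:
{"fn": "step_arm", "kwargs": {
  "deltas": [
    [1,-6,0.7,0,0,0,0.17],
    [1,-12,1.4,0,0,0,0.345],
    [1,-18,2,0,0,0,0.345],
    [1,-24,2.7,1,0,0,0.345],
    [1,-30,3.4,2,0,0,0.345]
  ]
}}

```text
clock: 1.35
eef_pos: [0.529, 0.0608, 0.211]
orientation: [-2.21, -2.233, -0.001]
contact_force: [1.0, 1.5, 0.8]
width: 0.0852
grasp_force: 0.0
```

```bash
python3 - <<'E'
from h import *
from rig import r
print(fmt(r.sense()));print(goto(r.sense(),(.602,-.09,.06),.006))
E
```

```text
(1.35, array([0.529 , 0.0608, 0.211 ]), 'xt', array([-0.011,  1.   ,  0.001]), 'yt', array([1.   , 0.011, 0.   ]), 'z', array([ 0.   ,  0.001, -1.   ]), array([1. , 1.5, 0.8]))
(array([-15.16,   7.14,  15.09]), array([ 0.   , -0.001,  0.005]))
```

Emit:
{"fn": "step_arm", "kwargs": {
  "deltas": [
    [1,-5,2.4,2,0,0,0.005],
    [1,-10,4.8,4,0,0,0.005],
    [1,-15.2,7.1,7,0,0,0.005],
    [1,-15.2,7.1,12,0,0,0.005],
    [1,-15.2,7.1,15,0,0,0.005]
  ]
}}

```text
clock: 1.98
eef_pos: [0.5991, -0.0902, 0.0581]
orientation: [-2.216, -2.222, 0.005]
contact_force: [0.6, 0.5, -0.3]
width: 0.0852
grasp_force: 0.0
```

```bash
python3 - <<'E'
from h import *
from rig import r
print(fmt(r.sense()));print(goto(r.sense(),(.602,-.09,-.005),.006))
c=r.read_camera("side");cv2.imwrite("pics/s1.png",c["color"][100:300,200:500,::-1])
E
```

```text
(1.975, array([ 0.5991, -0.0902,  0.0581]), 'xt', array([-0.003,  1.   , -0.   ]), 'yt', array([ 1.   ,  0.003, -0.004]), 'z', array([-0.004, -0.   , -1.   ]), array([ 0.6,  0.5, -0.3]))
(array([0.02, 0.31, 6.31]), array([-0.004,  0.   , -0.003]))
```

View pics/s1.png

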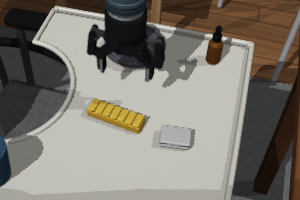

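The open fingers (crop (95,45) and (155,65)) hover right of the organizer (115,115), clear of everything. I'm descending.

Emit:
{"fn": "step_arm", "kwargs": {
  "deltas": [
    [1,0,0.3,2.5,0,0,0],
    [1,0,0.3,4.5,0,0,0],
    [1,0,0.3,5.5,0,0,0],
    [1,0,0.3,6.1,0,0,0]
  ]
}}

```text
clock: 2.52
eef_pos: [0.6041, -0.0889, 0.0]
orientation: [-2.216, -2.227, 0.0]
contact_force: [0.2, -0.3, -0.2]
width: 0.0852
grasp_force: 0.0
```

Emit:
{"fn": "step_arm", "kwargs": {
  "deltas": [
    [1,1,0,0,0,0,0],
    [1,2,0,0,0,0,0],
    [1,3,0,0,0,0,0],
    [1,4,0,0,0,0,0],
    [1,5,0,0,0,0,0]
  ]
}}

```text
clock: 3.15
eef_pos: [0.6041, -0.0385, 0.0006]
orientation: [2.215, 2.227, 0.0]
contact_force: [-0.4, -1.2, 0.4]
width: 0.0855
grasp_force: 0.4
```

```bash
python3 - <<'E'
from h import *
from rig import r
print(fmt(r.sense()))
c=r.read_camera("side");cv2.imwrite("pics/s2.png",c["color"][100:350,150:450,::-1]); print(objs(c)["org"])
c=r.read_camera("top");print(objs(c))
E
```

```text
(3.15, array([ 6.041e-01, -3.850e-02,  6.000e-04]), 'xt', array([-0.005,  1.   , -0.   ]), 'yt', array([1.   , 0.005, 0.001]), 'z', array([ 0.001, -0.   , -1.   ]), array([-0.4, -1.2,  0.4]))
(np.int64(724), [598.2, -9.1, 111.9, 35.3, 1.1], 0.023945319289167766)
{'org': (np.int64(0), [0.0, 0.0, 0.0, 0.0, 0.0], nan), 'comps': [([232, 0, 203, 13, 683], [1012.2, -50.1, 435.2, 8.8, -89.7], 0.0209)]}
  return _methods._mean(a, axis=axis, dtype=dtype,
  ret = ret.dtype.type(ret / rcount)
```

View pics/s2.png

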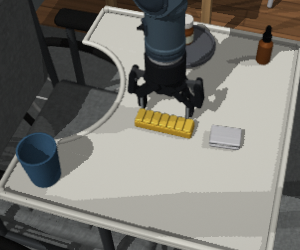

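Side view: the organizer (165,122) has squared up against both fingertips; the box (226,137) is untouched. I'll keep pushing.

Emit:
{"fn": "step_arm", "kwargs": {
  "deltas": [
    [1,1.5,0,0,0,0,0],
    [1,3.2,0,0,0,0,0],
    [1,5,0,0,0,0,0],
    [1,6.8,0,0,0,0,0],
    [1,8.5,0,0,0,0,0]
  ]
}}

```text
clock: 3.88
eef_pos: [0.6033, 0.0479, 0.0002]
orientation: [-2.214, -2.228, -0.0]
contact_force: [-0.4, -0.6, 0.1]
width: 0.0856
grasp_force: 0.4
```

Emit:
{"fn": "step_arm", "kwargs": {
  "deltas": [
    [1,2,0,0,0,0,0],
    [1,4,0,0,0,0,0],
    [1,6,0,0,0,0,0],
    [1,7.5,0,0,0,0,0],
    [1,8.5,0,0,0,0,0]
  ]
}}

```text
clock: 4.5
eef_pos: [0.6029, 0.1326, 0.0002]
orientation: [-2.214, -2.228, -0.0]
contact_force: [1.0, -0.8, -0.2]
width: 0.0853
grasp_force: 0.3
```

```bash
python3 - <<'E'
from h import *
from rig import r
print(fmt(r.sense()))
c=r.read_camera("side"); print(objs(c)["org"])
E
```

```text
(4.5, array([6.029e-01, 1.326e-01, 2.000e-04]), 'xt', array([-0.006,  1.   ,  0.   ]), 'yt', array([ 1.   ,  0.006, -0.   ]), 'z', array([-0.,  0., -1.]), array([ 1. , -0.8, -0.2]))
(np.int64(1016), [597.2, 160.4, 111.6, 35.5, -0.0], 0.023466280018881937)
```

Emit:
{"fn": "step_arm", "kwargs": {
  "deltas": [
    [1,1,0,0,0,0,0],
    [1,2,0,0,0,0,0],
    [1,2.7,0,0,0,0,0],
    [1,3.1,0,0,0,0,0],
    [1,3.4,0,0,0,0,0]
  ]
}}

```text
clock: 5.18
eef_pos: [0.6028, 0.1651, 0.0002]
orientation: [2.216, 2.227, -0.0]
contact_force: [0.9, 0.2, -0.6]
width: 0.0854
grasp_force: 0.2
```

Emit:
{"fn": "step_arm", "kwargs": {
  "deltas": [
    [1,0.1,0,0,0,0,0],
    [1,0.2,0,0,0,0,0],
    [1,0.3,0,0,0,0,0]
  ]
}}

```text
clock: 5.55
eef_pos: [0.6029, 0.1677, 0.0003]
orientation: [2.216, 2.226, -0.0]
contact_force: [-0.3, 0.3, -0.4]
width: 0.0854
grasp_force: 0.2
```

Emit:
{"fn": "step_arm", "kwargs": {
  "deltas": [
    [1,0.1,0,0,0,0,0],
    [1,0.2,0,0,0,0,0],
    [1,0.3,0,0,0,0,0]
  ]
}}

```text
clock: 5.92
eef_pos: [0.6028, 0.1711, 0.0003]
orientation: [-2.216, -2.227, 0.0]
contact_force: [0.7, -0.2, -0.7]
width: 0.0854
grasp_force: 0.2
```

Emit:
{"fn": "step_arm", "kwargs": {
  "deltas": [
    [1,0.1,0,0,0,0,0],
    [1,0.2,0,0,0,0,0]
  ]
}}

```text
clock: 6.18
eef_pos: [0.6028, 0.172, 0.0003]
orientation: [2.215, 2.226, -0.002]
contact_force: [0.3, -3.1, 0.4]
width: 0.085
grasp_force: 1.4
```

Emit:
{"fn": "step_arm", "kwargs": {
  "deltas": [
    [1,0.1,0,0,0,0,0],
    [1,0.2,0,0,0,0,0]
  ]
}}

```text
clock: 6.42
eef_pos: [0.6028, 0.172, 0.0003]
orientation: [2.215, 2.225, -0.004]
contact_force: [0.6, -5.7, 1.8]
width: 0.085
grasp_force: 3.2
```

```bash
python3 - <<'E'
from h import *
from rig import r
print(fmt(r.sense()))
c=r.read_camera("side"); print(objs(c))
E
```

```text
(6.425, array([6.028e-01, 1.720e-01, 3.000e-04]), 'xt', array([-0.004,  1.   , -0.004]), 'yt', array([ 1.   ,  0.004, -0.   ]), 'z', array([-0.   , -0.004, -1.   ]), array([ 0.6, -5.7,  1.8]))
{'org': (np.int64(1058), [597.1, 200.2, 112.1, 35.5, -0.9], 0.023342599619210175), 'comps': [([0, 0, 98, 82, 451], [1630.5, -504.6, 501.6, 16.6, -89.8], 0.0202), ([80, 107, 105, 138, 650], [1012.3, -45.0, 435.2, 16.3, 89.0], 0.0204), ([359, 225, 33, 22, 566], [475.8, -9.3, 60.6, 43.8, 7.8], 0.0196), ([580, 263, 60, 72, 778], [38.2, 18.5, 149.9, 79.4, -63.8], 0.0181)]}
```

The organizer is seated against the rim (5.7 N, side estimate y≈0.200). I'm retreating and heading for the pill box.

Emit:
{"fn": "step_arm", "kwargs": {
  "deltas": [
    [1,-2,0,0,0,0,0],
    [1,-5,0,0,0,0,0],
    [1,-8,-2,-4,0,0,0],
    [1,-12,-5,-8,0,0,0],
    [0.25,-17,-8,-8,0,0,0]
  ]
}}

```text
clock: 7.1
eef_pos: [0.5268, 0.0048, 0.0837]
orientation: [2.211, 2.226, 0.013]
contact_force: [0.1, -0.6, -0.7]
width: 0.0699
grasp_force: 0.0
```

Emit:
{"fn": "step_arm", "kwargs": {
  "deltas": [
    [0.25,-3,-2.4,0,0,0,0],
    [0.25,-7.5,-4.7,0,0,0,0],
    [0.25,-7.5,-4.7,0,0,0,0],
    [0.25,-7.5,-4.7,2,0,0,0]
  ]
}}

```text
clock: 7.6
eef_pos: [0.4793, -0.0706, 0.0617]
orientation: [2.216, 2.223, 0.009]
contact_force: [0.3, 1.2, -0.1]
width: 0.0213
grasp_force: 0.0
```

```bash
python3 - <<'E'
from h import *
from rig import r
s=r.sense();print(fmt(s),s["width"]);print(goto(s,(.475,-.07,.004),.006))
c=r.read_camera("side"); cv2.imwrite("pics/s3.png",c["color"][100:350,150:500,::-1]);print(objs(c))
E
```

```text
(7.6, array([ 0.4793, -0.0706,  0.0617]), 'xt', array([-0.003,  1.   ,  0.002]), 'yt', array([1.   , 0.003, 0.006]), 'z', array([ 0.006,  0.002, -1.   ]), array([ 0.3,  1.2, -0.1])) 0.02134873040691236
(array([ 0.04, -0.46,  5.76]), array([ 0.006, -0.002, -0.003]))
{'org': (np.int64(1050), [597.3, 199.7, 111.7, 33.7, 0.6], 0.02350451495180266), 'comps': [([0, 0, 97, 82, 462], [1629.9, -503.5, 498.2, 15.0, 89.6], 0.0204), ([79, 106, 106, 139, 674], [1013.0, -44.9, 436.4, 18.7, 88.9], 0.0208), ([304, 125, 62, 43, 1660], [621.0, -237.0, 138.8, 134.0, 67.1], 0.0174), ([359, 225, 33, 22, 573], [476.0, -10.1, 60.2, 43.7, 6.3], 0.0195), ([580, 262, 60, 73, 785], [39.3, 19.6, 158.5, 76.7, -61.2], 0.0178)]}
```

View pics/s3.png

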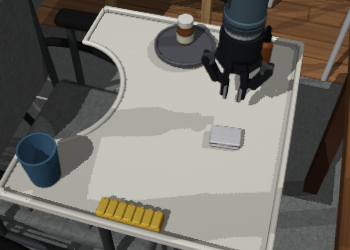

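The organizer (130,213) lies along the rim, and the fingers (230,90) are right of the box (226,137).

Emit:
{"fn": "step_arm", "kwargs": {
  "deltas": [
    [0.25,0,-0.4,3,0,0,0],
    [0.25,0,-0.4,5,0,0,0],
    [0.25,0,-0.4,5.7,0,0,0],
    [0.25,1,-0.4,5.7,0,0,0],
    [0.25,2,-0.4,5.7,0,0,0]
  ]
}}

```text
clock: 8.28
eef_pos: [0.4739, -0.0495, 0.004]
orientation: [2.215, 2.227, 0.003]
contact_force: [0.5, -0.3, 0.7]
width: 0.0216
grasp_force: 0.0
```

Emit:
{"fn": "step_arm", "kwargs": {
  "deltas": [
    [0.25,0.8,0,0,0,0,0],
    [0.25,1.6,0,0,0,0,0],
    [0.25,2.4,0,0,0,0,0],
    [0.25,3.2,0,0,0,0,0],
    [0.25,4,0,0,0,0,0]
  ]
}}

```text
clock: 8.9
eef_pos: [0.4727, -0.0102, 0.0033]
orientation: [2.216, 2.227, -0.0]
contact_force: [0.2, -1.0, 0.3]
width: 0.0216
grasp_force: 0.4
```

```bash
python3 - <<'E'
from h import *
from rig import r
s=r.sense();print(fmt(s),s["width"])
c=r.read_camera("side"); o=objs(c);print(o["org"],o["comps"][2:])
E
```

```text
(8.9, array([ 0.4727, -0.0102,  0.0033]), 'xt', array([-0.005,  1.   , -0.   ]), 'yt', array([1.   , 0.005, 0.   ]), 'z', array([ 0., -0., -1.]), array([ 0.2, -1. ,  0.3])) 0.02155126009722702
(np.int64(1057), [597.8, 200.1, 111.5, 34.3, 0.9], 0.02339178974900265) [([304, 122, 62, 46, 1762], [619.0, -235.7, 138.4, 138.2, 33.2], 0.0174), ([354, 232, 35, 29, 654], [477.0, 19.6, 60.1, 49.8, 0.7], 0.0196), ([579, 261, 61, 75, 813], [38.7, 16.0, 158.3, 81.8, -65.9], 0.0181)]
```

Emit:
{"fn": "step_arm", "kwargs": {
  "deltas": [
    [0.25,1.5,0,0,0,0,0],
    [0.25,3.2,0,0,0,0,0],
    [0.25,5,0,0,0,0,0],
    [0.25,6.8,0,0,0,0,0],
    [0.25,8.5,0,0,0,0,0]
  ]
}}

```text
clock: 9.57
eef_pos: [0.472, 0.0762, 0.0032]
orientation: [-2.214, -2.228, 0.0]
contact_force: [-0.1, -1.0, 0.4]
width: 0.0213
grasp_force: 0.3
```

Emit:
{"fn": "step_arm", "kwargs": {
  "deltas": [
    [0.25,1.8,0,0,0,0,0],
    [0.25,3.6,0,0,0,0,0],
    [0.25,5.4,0,0,0,0,0],
    [0.25,6.8,0,0,0,0,0],
    [0.25,7.8,0,0,0,0,0]
  ]
}}

```text
clock: 10.2
eef_pos: [0.4718, 0.1534, 0.0032]
orientation: [-2.215, -2.228, 0.0]
contact_force: [1.0, 0.5, -0.1]
width: 0.0212
grasp_force: 0.2
```

```bash
python3 - <<'E'
from h import *
from rig import r
s=r.sense();print(fmt(s),s["width"])
c=r.read_camera("side"); o=objs(c);print(o["org"],o["comps"][2:])
E
```

```text
(10.2, array([0.4718, 0.1534, 0.0032]), 'xt', array([-0.006,  1.   , -0.   ]), 'yt', array([ 1.   ,  0.006, -0.   ]), 'z', array([-0., -0., -1.]), array([ 1. ,  0.5, -0.1])) 0.021233523689232998
(np.int64(1057), [598.1, 199.9, 111.5, 34.1, -0.1], 0.023440452370457387) [([304, 122, 60, 46, 1480], [626.0, -246.2, 158.9, 118.1, 75.7], 0.0173), ([579, 262, 61, 75, 827], [38.1, 20.7, 159.5, 77.4, -62.1], 0.0178), ([331, 306, 40, 34, 856], [476.0, 183.5, 60.6, 48.2, 0.1], 0.0196)]
```

Emit:
{"fn": "step_arm", "kwargs": {
  "deltas": [
    [0.25,0.3,0,0,0,0,0],
    [0.25,0.5,0,0,0,0,0],
    [0.25,0.7,0,0,0,0,0],
    [0.25,0.9,0,0,0,0,0]
  ]
}}

```text
clock: 10.75
eef_pos: [0.4719, 0.161, 0.0033]
orientation: [2.217, 2.226, -0.0]
contact_force: [-0.6, -0.0, 0.5]
width: 0.0214
grasp_force: 0.2
```

Emit:
{"fn": "step_arm", "kwargs": {
  "deltas": [
    [0.25,0.1,0,0,0,0,0],
    [0.25,0.2,0,0,0,0,0],
    [0.25,0.3,0,0,0,0,0]
  ]
}}

```text
clock: 11.12
eef_pos: [0.4719, 0.1631, 0.0033]
orientation: [2.216, 2.226, -0.002]
contact_force: [-0.5, -4.4, 2.5]
width: 0.0214
grasp_force: 2.0
```

Emit:
{"fn": "step_arm", "kwargs": {
  "deltas": [
    [0.25,0.1,0,0,0,0,0],
    [0.25,-1,0,0,0,0,0],
    [0.25,-3,0,0,0,0,0],
    [0.25,-5,-2,-4,0,0,-0.15],
    [0.25,-5,-4,-8,0,0,-0.33]
  ]
}}

```text
clock: 11.75
eef_pos: [0.431, 0.1122, 0.0833]
orientation: [-1.817, -2.562, 0.004]
contact_force: [0.5, 1.5, 0.3]
width: 0.0216
grasp_force: 0.0
```

Emit:
{"fn": "step_arm", "kwargs": {
  "deltas": [
    [0.25,0,0,0,0,0,-0.18],
    [0.25,0,0,0,0,0,-0.36],
    [0.25,0,0,0,0,0,-0.54],
    [0.25,0,0,0,0,0,-0.72],
    [0.25,0,0,0,0,0,-0.9]
  ]
}}

```text
clock: 12.38
eef_pos: [0.432, 0.1147, 0.0834]
orientation: [-0.516, -3.099, -0.002]
contact_force: [0.9, 0.1, -0.2]
width: 0.0213
grasp_force: 0.0
```

```bash
python3 - <<'E'
from h import *
from rig import r
s=r.sense();print(fmt(s),s["q"].round(2));print(goto(s,(.417,.192,.08),1.577))
c=r.read_camera("side"); o=objs(c);print(o["org"],o["comps"][2:])
c=r.read_camera("top"); print(objs(c))
E
```

```text
(12.375, array([0.432 , 0.1147, 0.0834]), 'xt', array([-0.946,  0.324,  0.   ]), 'yt', array([0.324, 0.946, 0.001]), 'z', array([ 0.   ,  0.001, -1.   ]), array([ 0.9,  0.1, -0.2])) [-0.73  0.22  0.42  2.21 -0.13  0.74  1.01]
(array([3.92, 6.83, 0.35]), array([ 0.001, -0.   , -0.336]))
(np.int64(1051), [597.0, 199.8, 112.4, 34.5, 1.0], 0.02346054838829101) [([304, 124, 62, 44, 1771], [618.6, -235.4, 139.0, 138.9, -60.9], 0.0175), ([581, 263, 59, 71, 790], [39.8, 19.6, 151.1, 78.4, -61.2], 0.0181), ([329, 315, 41, 30, 835], [475.8, 195.0, 60.4, 43.6, -0.4], 0.0195)]
{'org': (np.int64(800), [597.5, 197.7, 112.4, 32.0, 0.3], 0.022923481683800033), 'comps': [([231, 0, 204, 13, 675], [1012.7, -49.5, 435.3, 7.6, -89.7], 0.0206), ([208, 246, 24, 30, 574], [477.0, 196.8, 60.5, 47.2, 1.0], 0.0187)]}
```

Emit:
{"fn": "step_arm", "kwargs": {
  "deltas": [
    [0.25,3,2,0,0,0,-0.17],
    [0.25,3.9,4.5,0,0,0,-0.335],
    [0.25,3.9,6.8,0,0,0,-0.335],
    [0.25,3.9,6.8,0,0,0,-0.335],
    [0.25,3.9,6.8,2,0,0,-0.335]
  ]
}}

```text
clock: 13.1
eef_pos: [0.4198, 0.1914, 0.0643]
orientation: [0.007, 3.138, 0.002]
contact_force: [0.1, -0.2, -0.9]
width: 0.0214
grasp_force: 0.0
```

```bash
python3 - <<'E'
from h import *
from rig import r
s=r.sense();print(fmt(s));print(goto(s,(.417,.192,.005),1.577))
E
```

```text
(13.1, array([0.4198, 0.1914, 0.0643]), 'xt', array([-1.   ,  0.004, -0.003]), 'yt', array([0.004, 1.   , 0.002]), 'z', array([ 0.003,  0.002, -1.   ]), array([ 0.1, -0.2, -0.9]))
(array([0.3 , 0.05, 5.93]), array([ 0.002,  0.003, -0.011]))
```

Emit:
{"fn": "step_arm", "kwargs": {
  "deltas": [
    [0.1,0.3,-0.1,0,0,0,-0.011],
    [0.1,0.3,-0.1,2.5,0,0,-0.011],
    [0.1,0.3,-0.1,4.5,0,0,-0.011],
    [0.1,0.3,-0.1,5.8,0,0,-0.011],
    [0.1,0.3,-0.1,5.8,0,0,-0.011]
  ]
}}

```text
clock: 13.72
eef_pos: [0.4142, 0.1893, 0.0048]
orientation: [0.014, -3.14, 0.002]
contact_force: [-0.5, -0.3, 0.6]
width: 0.0089
grasp_force: 0.0
```

Emit:
{"fn": "step_arm", "kwargs": {
  "deltas": [
    [0.1,-0.8,0,0,0,0,0],
    [0.1,-1.6,0,0,0,0,0],
    [0.1,-2.4,0,0,0,0,0],
    [0.1,-3,0,0,0,0,0],
    [0.1,-3.5,0,0,0,0,0]
  ]
}}

```text
clock: 14.35
eef_pos: [0.45, 0.1906, 0.0053]
orientation: [0.016, -3.141, -0.0]
contact_force: [-1.1, 0.2, 0.7]
width: 0.0084
grasp_force: 0.4
```

```bash
python3 - <<'E'
from h import *
from rig import r
s=r.sense();print(fmt(s))
c=r.read_camera("side"); o=objs(c);print(o["org"],o["comps"][2:])
cv2.imwrite("pics/s4.png",c["color"][200:400,150:500,::-1])
E
```

```text
(14.35, array([0.45  , 0.1906, 0.0053]), 'xt', array([-1.  , -0.01,  0.  ]), 'yt', array([-0.01,  1.  ,  0.  ]), 'z', array([-0.,  0., -1.]), array([-1.1,  0.2,  0.7]))
(np.int64(1043), [597.7, 199.5, 111.5, 34.5, 0.6], 0.0233856855858991) [([304, 125, 62, 43, 1775], [617.5, -233.9, 138.9, 135.1, 17.1], 0.0174), ([580, 262, 60, 74, 838], [39.2, 18.0, 157.2, 85.4, -66.2], 0.0179), ([321, 313, 37, 30, 744], [492.7, 196.4, 60.9, 45.3, -5.5], 0.0194)]
```

View pics/s4.png

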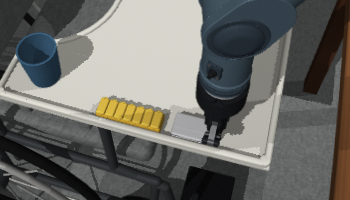

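The box (crop (188,125)) slides along the rim toward the organizer (130,113), with about an 18 mm gap left.

Emit:
{"fn": "step_arm", "kwargs": {
  "deltas": [
    [0.1,-0.5,0,0,0,0,0.004],
    [0.1,-0.9,0,0,0,0,0.004],
    [0.1,-1.2,0,0,0,0,0.004],
    [0.1,-1.4,0,0,0,0,0.004],
    [0.1,-1.5,0,0,0,0,0.004]
  ]
}}

```text
clock: 15.02
eef_pos: [0.4647, 0.1907, 0.0053]
orientation: [0.01, -3.141, 0.0]
contact_force: [0.0, 0.6, 0.5]
width: 0.0083
grasp_force: 0.4
```

Emit:
{"fn": "step_arm", "kwargs": {
  "deltas": [
    [0.1,-0.1,0,0,0,0,0],
    [0.1,-0.2,0,0,0,0,0],
    [0.1,-0.3,0,0,0,0,0],
    [0.1,-0.4,0,0,0,0,0]
  ]
}}

```text
clock: 15.52
eef_pos: [0.4687, 0.1907, 0.0052]
orientation: [-0.01, 3.142, -0.0]
contact_force: [-0.7, -0.1, -0.2]
width: 0.0085
grasp_force: 0.2
```

```bash
python3 - <<'E'
from h import *
from rig import r
s=r.sense();print(fmt(s))
c=r.read_camera("side"); o=objs(c);print(o["org"],o["comps"][2:])
cv2.imwrite("pics/s5.png",cv2.resize(c["color"][270:370,220:390,::-1],None,fx=4,fy=4,interpolation=cv2.INTER_CUBIC))
E
```

```text
(15.525, array([0.4687, 0.1907, 0.0052]), 'xt', array([-1.   , -0.006, -0.   ]), 'yt', array([-0.006,  1.   , -0.   ]), 'z', array([ 0., -0., -1.]), array([-0.7, -0.1, -0.2]))
(np.int64(1052), [598.1, 199.5, 112.6, 34.8, -0.0], 0.023432522294537416) [([304, 125, 62, 43, 1710], [618.0, -233.5, 139.4, 135.0, 14.3], 0.0174), ([579, 261, 61, 77, 825], [38.1, 18.7, 159.2, 83.0, -65.6], 0.0179), ([310, 310, 36, 29, 692], [511.7, 195.3, 56.9, 41.8, 0.3], 0.0195)]
```

View pics/s5.png

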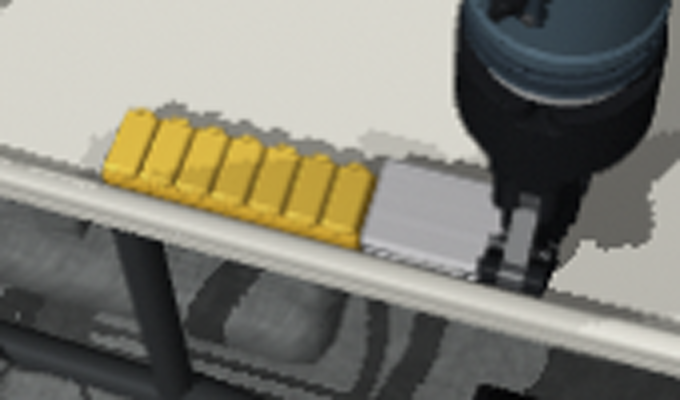

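The box (430,215) appears to meet the organizer's end (368,205). I'll nudge a few mm slowly to be sure of contact.

Emit:
{"fn": "step_arm", "kwargs": {
  "deltas": [
    [0.1,-0.08,0,0,0,0,0],
    [0.1,-0.16,0,0,0,0,0],
    [0.1,-0.24,0,0,0,0,0],
    [0.1,-0.32,0,0,0,0,0],
    [0.1,-0.4,0,0,0,0,0]
  ]
}}

```text
clock: 16.2
eef_pos: [0.4728, 0.1908, 0.0052]
orientation: [-0.01, 3.141, -0.0]
contact_force: [-0.1, 0.1, -0.8]
width: 0.0085
grasp_force: 0.4
```

```bash
python3 - <<'E'
from h import *
from rig import r
s=r.sense();print(fmt(s))
for i in range(2):
  c=r.read_camera("side"); o=objs(c);print(o["org"],o["comps"][2:])
E
```

```text
(16.2, array([0.4728, 0.1908, 0.0052]), 'xt', array([-1.   , -0.006, -0.   ]), 'yt', array([-0.006,  1.   , -0.   ]), 'z', array([ 0., -0., -1.]), array([-0.1,  0.1, -0.8]))
(np.int64(1068), [601.5, 200.0, 112.3, 34.0, -0.7], 0.023499610894196603) [([304, 125, 62, 43, 1618], [624.1, -239.0, 141.4, 128.6, 61.9], 0.0174), ([579, 264, 61, 73, 808], [39.7, 22.7, 153.8, 80.6, -62.4], 0.0181), ([307, 309, 37, 29, 687], [515.4, 196.0, 58.2, 42.0, 0.6], 0.0194)]
(np.int64(1049), [601.1, 200.0, 113.0, 33.9, 0.9], 0.023566013824438042) [([304, 125, 62, 43, 1630], [624.0, -238.4, 139.1, 126.6, 62.7], 0.0174), ([579, 261, 61, 75, 808], [37.4, 16.9, 158.0, 77.2, -64.6], 0.0179), ([307, 309, 37, 29, 690], [515.6, 195.5, 58.0, 42.1, -0.3], 0.0194)]
```

The organizer moved along by 3 mm, so the two are in contact. I'm retreating straight back, then up.

Emit:
{"fn": "step_arm", "kwargs": {
  "deltas": [
    [0.1,0.3,0,0,0,0,0],
    [0.1,1,0,0,0,0,0],
    [0.1,3,0,0,0,0,0],
    [0.1,3.5,0,-4,0,0,0],
    [0.1,3.5,-2,-10,0,0,0]
  ]
}}

```text
clock: 16.92
eef_pos: [0.4351, 0.1717, 0.1041]
orientation: [0.017, -3.138, 0.003]
contact_force: [1.5, 0.7, 0.6]
width: 0.0085
grasp_force: 0.0
```

Emit:
{"fn": "step_arm", "kwargs": {
  "deltas": [
    [0.1,0,-6,-2,0,0,0],
    [0.1,0,-12,-4,0,0,0],
    [0.1,0,-18,-6,0,0,0],
    [0.1,0,-24,-6,0,0,0],
    [0.1,0,-24,-6,0,0,0]
  ]
}}

```text
clock: 17.55
eef_pos: [0.4386, -0.0746, 0.1652]
orientation: [0.007, 3.14, -0.001]
contact_force: [0.6, 0.2, -0.2]
width: 0.0089
grasp_force: 0.0
```

```bash
python3 - <<'E'
from h import *
from rig import r
print(fmt(r.sense()))
for n in("top","side"):
  c=r.read_camera(n); o=objs(c);print(o["org"],[x for x in o["comps"] if 400<x[1][0]<700])
  cv2.imwrite(f"pics/f{n}.png",cv2.resize(c["color"][270:370,220:390,::-1] if n=="side" else c["color"][80:330,190:490,::-1],None,fx=2.5,fy=2.4,interpolation=cv2.INTER_CUBIC)[:600,:800])
E
```

```text
(17.55, array([ 0.4386, -0.0746,  0.1652]), 'xt', array([-1.   ,  0.005, -0.002]), 'yt', array([ 0.005,  1.   , -0.001]), 'z', array([ 0.002, -0.001, -1.   ]), array([ 0.6,  0.2, -0.2]))
(np.int64(792), [602.2, 197.5, 113.1, 32.8, -0.4], 0.02300801555318231) [([210, 227, 22, 31, 594], [514.7, 194.3, 61.4, 44.4, -1.3], 0.0186)]
(np.int64(1058), [601.0, 199.9, 113.0, 34.1, 0.6], 0.023429661475124965) [([304, 124, 62, 44, 1775], [618.3, -235.2, 138.8, 137.0, -33.1], 0.0174), ([307, 309, 40, 30, 796], [514.5, 195.4, 60.0, 41.3, 0.7], 0.0194)]
```

View pics/ftop.png

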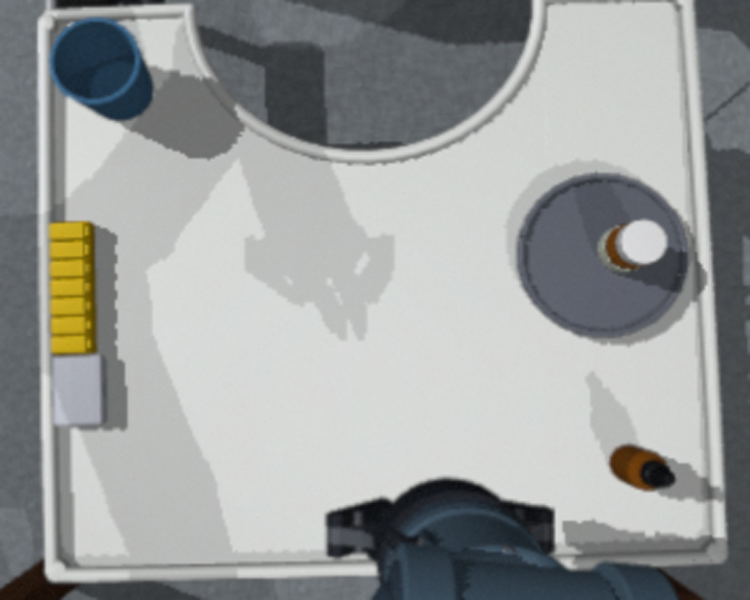

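View pics/fside.png

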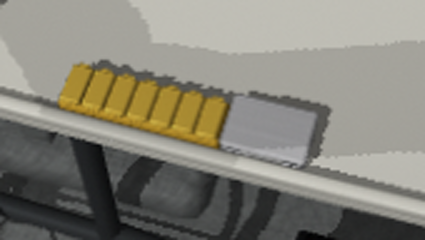

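Final top view: organizer (72,287) and box (78,390) stand in one row at the left rim with no gap. The cup, turntable, vial and dropper are unmoved, and the gripper is clear.

```bash
python3 -c "
from rig import r
print(r.close_job())"
```

```text
the job is handed in; nothing more can be done
None
```

The organizer and the pill box are both against the left rim, long sides to it and touching end to end; the cup, dropper bottle, turntable and vial look unmoved in the final picture, and I handed the job in at about 18 s.

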